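# Set the praline carousel to the chocolate log and lock it

### The arm

A 6-joint arm with a two-finger parallel gripper is mounted at the origin on a cart in front of the work surface, level with it; the furniture and walls round the work are solid. World frame = base frame: x ahead of the robot, y to its left, z up, the work surface at z = 0. Lengths are in m, angles in degrees, forces in N, time in s.
With the tool pointing down it reaches from about 0.25 to 0.725 m from the base axis. Payload 9.7 kg.
Tool frame: the origin (TCP) lies midway between the tips of the shut fingers; the grasp point (between the pads) lies 19 mm behind it (bot.hold_point_z is the distance from the TCP to the grasp point, in m); z points along the fingers, y is the line along which they close (so a half turn about z gives the same grasp; the last joint's range is limited). The gripper opens to 85 mm and grips with 20 to 120 N. Pads are 22 mm wide; open, the fingers measure 114 mm over their backs; the gripper's body (76 mm by 85 mm) begins 54 mm behind the grasp point. The pads swing forward as they close: fully open they stand 13 mm farther back than shut.
Start: joints at [70.359, 4.979, 10.078, 95.1, 0, 90], TCP at [0.185, 0.518, 0.206] pointing down, gripper open.
Joint ranges: [-179.16, 179.16], [-48.56, 103.87], [-65.8, 70.77], [-126.05, 130.52], [-82.76, 87.17], [-180, 180]. Speed limits (degrees/s): [127.2, 127.2, 147.25, 180, 180, 180].

### API

Orientations are given as [roll, pitch, yaw] about the fixed x, y, z axes, in that order (R = Rz(yaw) Ry(pitch) Rx(roll)).
In Python, from workcell import bot gives the robot as it stands.
- The arm moves only by the tool play_rows, never from a script. Its argument "steps" is a list that holds one entry, the list of rows, each a list of 4 numbers: the shift along the tool's x, y, z in m, then the turn about the tool's z in rad. In form: [[[tx, ty, tz, yaw], ...]]. A call has exactly 5 rows; each row shifts and turns the commanded pose from where the row before left it, along the tool's axes as they then stand; what a row does not reach is not made up. A row lasts 1/12 s, in which the tool goes at most 41.7 mm and 7.16 degrees, less where a joint would pass 70% of its speed; a pose out of reach is approached as far as the arm can. A call is refused whole if a number of a shift passes 0.0417 or a number of a turn 0.125, either way. A call with a gripper value outside its range is refused whole. "gripper" is the finger opening in m, from 0 to 0.0854, set as the call begins (left out, the last holds). The fingers move at their own pace and stop on an object; "squeeze" is the grip in N (left out, the last holds). Time passes only in rows, so rows that do not move let the fingers close, or fill a call up. It gives the time, the measured TCP pose, the force, the opening and the grip force at its end, in the units of the state.
- bot.get_obs(): the state, without advancing time (a new reading comes with each control period).
- bot.camera(name): name is "scene" or "top" or "wrist"; returns a dict with "img" (384x512x3 uint8, blue, green, red), "vfov" (degrees; the focal length in pixels is half the picture's height over the tangent of half this angle, whatever the lens; pixels are square), "cx", "cy" (the principal point, pixels), "xyz" and "attitude" of the camera in the world. Camera axes: x right, y down, z forward; pixel columns grow to the right and rows downward; lengths in m; the calibration is good to about 2 mm. A picture is of the moment at which its call begins. There is no depth.
- bot.job_done(): hands the job in; it is judged then, once.
The state is a dict: "time": time; "q": joint angles; "qd": joint speeds; "joint_efforts": joint torques, N m; "ee_pos": TCP position; "tcp_rot": TCP orientation; "wrist_force": force on the tool from outside, world axes, zero at the start; "torque": the same for the moment, N m; "opening": finger opening in m; "grasp_force": force on a finger pad.
Only numpy, scipy, OpenCV 4.12 (cv2) and the standard library are available. Lean on these libraries where they do the work, as an engineer would, in place of code of your own. Each camera call takes 0.05 s, during which the arm holds its last target. There are 200 camera calls.

### The job

Turn the praline carousel by its rim knob until the compartment with the chocolate log shows in the opening of the clear cover, and lock it there with the drop catch: tip the catch over onto the wheel and ease the wheel on by feel until the tooth falls home in its notch. Never force the wheel against the catch, and leave the other things on the counter where they are.

Things in the scene. Friction and masses are not known exactly. Their poses are not given: they have to be found in the camera images.
- carousel: praline carousel, fixed: round dark wooden base 212 mm across; a wheel turns on its spindle under a fixed flat clear cover 136 mm across (top 63 mm above the counter) with one steel-edged wedge opening of 60 degrees. Origin on the spindle axis at counter height, z up; -x points to the middle of the opening (roughly toward the robot), -y to the drop catch.
- spindle_nut (a point): top of the steel nut on the spindle, 76 mm high, on the wheel's axis. The wheel (201 mm across) has six compartments of 60 degrees: one with a chocolate log, five with round chocolate cups. It turns both ways against slight friction (1 to 2 N at the knob) and stays where it is left; at the start the log is about 40 to 110 degrees anticlockwise (from above) of the opening.
- tooth_spot (a point): fixed point over the wheel's flat steel flange (radius 84 to 100 mm, top 27 mm above the counter) where the catch's tooth comes down: 93 mm from the axis on the carousel's -y side, 27 mm high. The flange has six notches 12 mm wide, one exactly at each divider between compartments; one lies here when the log's compartment is at the opening.
- log_mid (a point): middle of the top of the chocolate log (42 x 19 x 16 mm) in the wheel, lying roughly lengthways from the axis, 43.5 mm from the axis, 43 mm high. Laid in by hand, a little askew: only within about 5 degrees of its compartment's middle, so it tells the compartment but not where the notch is.
- knob_top (a point): centre of the top of the turning knob on the wheel's rim: upright dark wooden cylinder, 19 mm across, 68 to 94 mm above the counter, on a thin stem, 78.5 mm from the axis. With the log at the opening it stands about 120 degrees (within 6) anticlockwise, from above, of the carousel's +x. Room for fingers all round it above 66 mm.
- opening_mid (a point): middle of the opening in the cover, 43.5 mm from the axis on the carousel's -x side, 63 mm above the counter
- catch: drop catch, steel bar 52 x 12 x 6 mm on a level hinge, 140 mm from the axis on the carousel's -y side, 36 mm high (its origin); its +y runs along the bar to the tooth. At the start it is thrown back: upright and leaning outward 13 degrees against its stop. Tipped inward past upright it falls by its own weight, softly damped. With the tooth home the bar lies level and locks the wheel both ways.
- catch_tooth (a point): bottom end of the catch's slender tooth (8.5 mm wide along the rim, 18 mm deep, 47 mm from the hinge); over 10 N strains it. Height above the counter: 18 mm when home in a notch, 27 mm when resting on the flange. It drops, in about 0.1 s, into the first notch that comes under it (at over 25 mm/s of rim speed it may skip it) and has under 2 mm of play each way there.
- catch_ball (a point): centre of the dark wooden ball (13 mm) on the catch's back, for tipping it, 47 mm along the bar and 13 mm off it: when thrown back it is the outermost and about the highest part, 79 mm above the counter; on top of the bar, 49 mm high, when it is down
- tongs: small steel serving tongs lying flat, 170 x 32 x 18 mm; bystander; origin at the underside's middle
- bell: steel counter bell, 80 mm across, 60 mm high; bystander
- scoop: steel sweet scoop with a wooden handle, 138 x 42 x 21 mm; bystander
- bowl_almond: oval glazed bowl of almonds, 104 x 142 x 95 mm; bystander
- card_stand: wooden block with an upright card, 24 x 85 x 57 mm; bystander
- loose_log: chocolate log lying on the counter, 42 x 19 x 16 mm, not the one in the carousel; bystander

How it is judged (in metres and radians):
At the end, for the whole second after the job is handed in: The chocolate log's middle is within 8 mm (seen from above) of the middle of the opening, the catch's tooth is down in the notch (its bottom under 20.5 mm above the counter), everything is at rest and the robot touches nothing (horizontal distance between log_mid and opening_mid below 0.008 m and z of catch_tooth in the frame of carousel below 0.0205 m and linear speed of catch below 0.01 m/s and contact force between the fingers and anything else below 0.1 N).
It fails at once if the catch's tooth is strained: it is pressed on with more than 10 N, by the wheel being forced against it or by pushing it down (contact force between catch_c1 and anything else above 10 N).
It fails at once if a bystander is moved by more than 15 mm (distance of any of tongs, bell, scoop, bowl_almond, card_stand, loose_log from where it was at the start of the episode above 0.015 m).
It also fails if it takes over 56 s, if anything falls off the work surface, if the arm or the gripper's body presses on something with over 40 N, if the wrist force passes 120 N, or if a joint passes its speed limit or range.

## Working session

There is one attempt and no reset: what is moved stays moved. The work goes in short steps, Python scripts to look and compute and a tool call to move; the robot and the scene stay as the last step left them, time stands still between calls to the robot, and variables do not carry over. Pictures are saved under pics/ and viewed, at most 10 in all, crops included, and the job is handed in when it is done.

Besides the shell and the picture viewer there is one more tool, called after "Request:" as name(argument=value, ...) on one line, values as JSON. play_rows: Moves the arm, as the interface text tells. Its arguments: {"type":"object","properties":{"steps":{"type":"array","items":{"type":"array","items":{"type":"array","items":{"type":"number"}}}},"gripper":{"type":"number"},"squeeze":{"type":"number"}},"required":["steps"]}

```bash
mkdir -p pics; ls
cat > h.py <<'E'
import numpy as np,cv2
from scipy.spatial.transform import Rotation as R
from workcell import bot
def cam(n,save=None):
    c=bot.camera(n)
    if save: cv2.imwrite(save,c["img"])
    return c
def f(c): return 192/np.tan(np.radians(c["vfov"]/2))
def rot(c):
    return R.from_euler("xyz",c["attitude"],degrees=True).as_matrix()
def ray(c,u,v,z):
    d=rot(c)@np.array([(u-c["cx"])/f(c),(v-c["cy"])/f(c),1]); o=np.array(c["xyz"])
    return o+d*(z-o[2])/d[2]
def proj(c,p):
    q=rot(c).T@(np.array(p)-c["xyz"]); return q[:2]/q[2]*f(c)+[c["cx"],c["cy"]]
E
python3 - <<'E'
from h import *
for n in("top","scene"):
    c=cam(n,f"pics/{n}0.png"); print(n,c["vfov"],c["cx"],c["cy"],c["xyz"],c["attitude"],rot(c)[:,2])
print(bot.get_obs())
a=cv2.imread("pics/top0.png");b=cv2.imread("pics/scene0.png")
E
```

```text
pics
top 56.63175930008511 258.2207125071774 187.37684845841665 [0.40351374 0.01681485 1.19284105] [-173.84536436   -0.18680904  -91.22501474] [ 0.10711839 -0.00553297 -0.99423088]
scene 44.69742071606304 253.32572331533203 189.5386174956049 [-0.43946664 -1.15512243  0.9989204 ] [-121.1356542     0.23148353  -40.07689523] [ 0.54947217  0.65629824 -0.51706185]
{'time': 0.1, 'q': array([ 7.03572277e+01,  5.00740736e+00,  1.00412762e+01,  9.50992731e+01,
       -1.20977154e-03,  9.00007558e+01]), 'qd': array([ 0.15719743,  0.01599392,  0.05311179,  0.01698222,  0.08652195,
       -0.04448187]), 'joint_efforts': array([ 1.30290802e-03, -5.21559513e+01,  4.65654731e+01,  1.58832909e-02,
        1.09739631e-04, -8.64362875e-06]), 'ee_pos': array([0.18481745, 0.51778467, 0.20507961]), 'tcp_rot': array([-1.79934596e+02,  1.21063347e-03,  1.60356473e+02]), 'wrist_force': array([ 0.33218948,  0.06535888, -0.30851579]), 'torque': array([-0.02667649, -0.01160662,  0.00907507]), 'grasp_force': 0.0, 'opening': 0.08567516887115277}
```

View pics/top0.png

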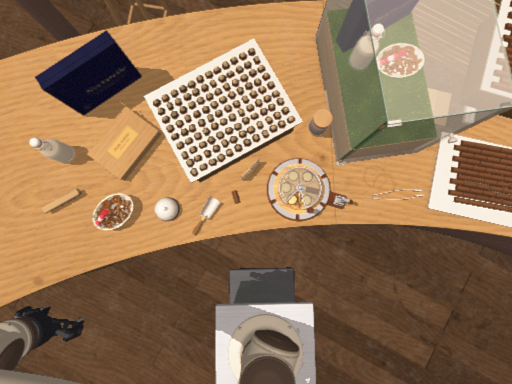

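View pics/scene0.png

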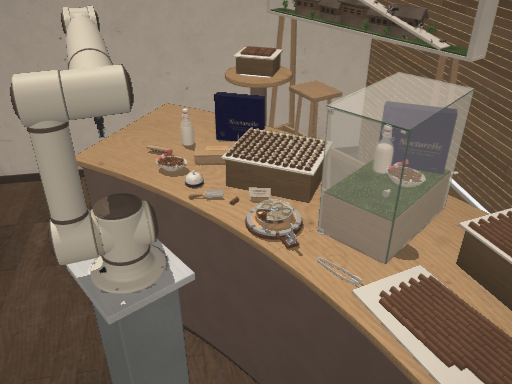

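The top view shows the carousel centred near (299,189) and the catch near (340,201), with a glass case at the upper right. I'll zoom in on that area.

Run:
```python
from h import *
a=cv2.imread("pics/top0.png")[150:230,255:365];b=cv2.imread("pics/scene0.png")[190:255,235:315]
a=cv2.resize(a,None,fx=7,fy=7,interpolation=cv2.INTER_CUBIC)
cv2.imwrite("pics/z1.png",a)
```

```text
(no output)
```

View pics/z1.png

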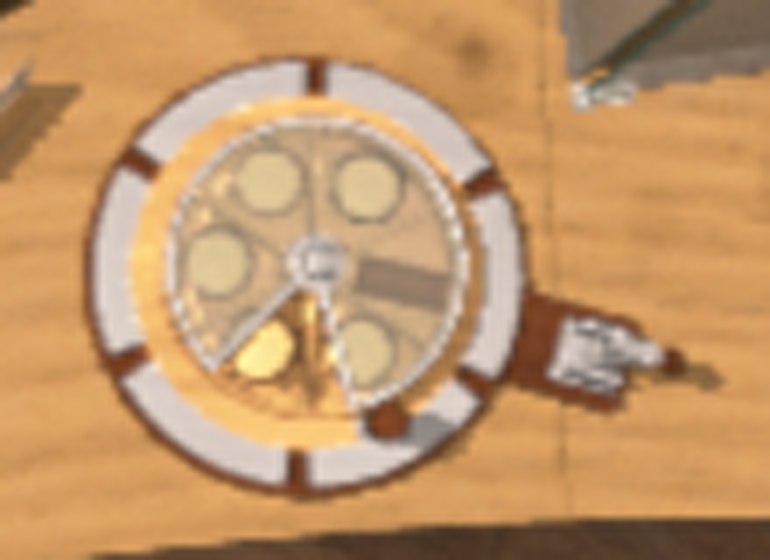

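The crop (7x, offset 255,150) shows these points:

| Feature | Crop pixel position |
|---|---|
| Nut | (318,260) |
| Log | (402,283) |
| Knob | (387,420) |
| Hinge block | ~(590,350) |
| Catch ball | (675,362) |
| Six notches | (316,75), (482,182), (477,383), (297,470), (125,362), (137,162) |
| Opening edges end | (212,365) and (357,405) |

Run:
```python
from h import *
c=cam("top")
P=lambda x,y,z: ray(c,255+(x-3)/7,150+(y-3)/7,z)[:2]
nut=P(318,260,.076)
# wheel centre from notches (opposite pairs)
N=[P(*n,.027) for n in [(316,75),(137,162),(125,362),(297,470),(477,383),(482,182)]]
# circle fit
N=np.array(N);s=np.linalg.lstsq(np.c_[2*N,np.ones(6)],(N**2).sum(1),rcond=None)[0];print("nut",nut,"circ",s[:2],np.sqrt(s[2]+s[:2]@s[:2]))
C=(nut+s[:2])/2
ang=lambda p:np.degrees(np.arctan2(*(p-C)[::-1]))
rad=lambda p:np.linalg.norm(p-C)
for n,p in [("log",P(402,283,.043)),("knob",P(387,420,.094)),("ball",P(675,362,.079)),("hinge",P(590,350,.036)),("e1",P(212,365,.063)),("e2",P(357,405,.063))]: print(n,p,ang(p),rad(p))
print("notch",[round(ang(p),1) for p in N],[round(rad(p),4) for p in N])
# colour masks for glass and counter neighbours
for n,p in [("case corner",(605,100))]: print(n,P(*p,0),P(*p,.1),P(*p,.3))
print("loose",ray(c,236,197,.01),"card",ray(c,253,170,.03),"tongs",ray(c,373,193,.01),ray(c,422,194,.01))
```

```text
nut [ 0.52317262 -0.1211963 ] circ [ 0.52301933 -0.12109724] 0.09435800532284713
log [ 0.5151703  -0.16385077] -100.51420687906493 0.04343326015112087
knob [ 0.4497651  -0.14695343] -160.61196783489277 0.07773931935169291
ball [ 0.47358198 -0.27909419] -107.40537493550394 0.1655265000455177
hinge [ 0.48270937 -0.25123571] -107.24715458878346 0.13621383760608805
e1 [ 0.47767429 -0.07307338] 133.37541341301105 0.06613758653478864
e2 [ 0.45814397 -0.1382301 ] -165.26411625661916 0.06716102631813514
notch [np.float64(-5.0), np.float64(55.4), np.float64(115.4), np.float64(175.7), np.float64(-124.6), np.float64(-64.3)] [np.float64(0.0939), np.float64(0.0945), np.float64(0.0951), np.float64(0.0932), np.float64(0.0954), np.float64(0.0941)]
case corner [ 0.60638385 -0.27239764] [ 0.58937654 -0.24815196] [ 0.55536193 -0.19966059]
loose [0.50030153 0.08486105 0.01      ] card [0.58681207 0.02633204 0.03      ] tongs [ 0.50403441 -0.37223917  0.01      ] [ 0.49723665 -0.53570002  0.01      ]
```

```bash
cat >> h.py <<'E'
C=np.array([.5231,-.1211]); CATCH=-107.3
def pol(r,a): return C+r*np.array([np.cos(np.radians(a)),np.sin(np.radians(a))])
def plan(goals,start=None):
    """goals: list of (x,y,z,yaw,nrows); tool pointing down. prints rows in tool axes"""
    o=bot.get_obs(); p=np.array(o["ee_pos"]); y=o["tcp_rot"][2]
    if start is not None: p,y=np.array(start[:3],float),start[3]
    rows=[]
    for gx,gy,gz,gyaw,n in goals:
        g=np.array([gx,gy,gz])
        for k in range(n,0,-1):
            a=np.radians(y); B=np.array([[np.cos(a),np.sin(a),0],[np.sin(a),-np.cos(a),0],[0,0,-1]])
            d=np.round(B.T@((g-p)/k),4); t=round(np.radians(y-gyaw)/k,3)
            p=p+B@d; y-=np.degrees(t); rows.append([*map(float,d),float(t)])
    for i in range(0,len(rows),5): print(rows[i:i+5])
    print("end",p.round(4),round(y,2))
E
python3 - <<'E'
from h import *
k=pol(.0785,-160.6)
plan([(*k,.13,19.4,30),(*k,.070,19.4,5)])
E
```

```text
[[-0.0157, -0.0179, 0.0025, 0.082], [-0.0172, -0.0166, 0.0025, 0.082], [-0.0185, -0.0151, 0.0025, 0.082], [-0.0196, -0.0135, 0.0025, 0.082], [-0.0207, -0.0119, 0.0025, 0.082]]
[[-0.0216, -0.0102, 0.0025, 0.082], [-0.0223, -0.0084, 0.0025, 0.082], [-0.023, -0.0065, 0.0025, 0.082], [-0.0234, -0.0046, 0.0025, 0.082], [-0.0237, -0.0027, 0.0025, 0.082]]
[[-0.0238, -0.0007, 0.0025, 0.082], [-0.0238, 0.0013, 0.0025, 0.082], [-0.0236, 0.0032, 0.0025, 0.082], [-0.0233, 0.0051, 0.0025, 0.082], [-0.0228, 0.007, 0.0025, 0.082]]
[[-0.0221, 0.0089, 0.0025, 0.082], [-0.0214, 0.0106, 0.0025, 0.082], [-0.0204, 0.0124, 0.0025, 0.082], [-0.0193, 0.014, 0.0025, 0.082], [-0.0181, 0.0155, 0.0025, 0.082]]
[[-0.0168, 0.0169, 0.0025, 0.082], [-0.0153, 0.0183, 0.0025, 0.082], [-0.0138, 0.0195, 0.0025, 0.082], [-0.0122, 0.0205, 0.0025, 0.082], [-0.0104, 0.0215, 0.0025, 0.082]]
[[-0.0086, 0.0222, 0.0025, 0.082], [-0.0068, 0.0229, 0.0025, 0.082], [-0.0049, 0.0233, 0.0026, 0.082], [-0.003, 0.0237, 0.0025, 0.082], [-0.001, 0.0238, 0.0026, 0.082]]
[[-0.0, 0.0, 0.012, 0.0], [-0.0, 0.0, 0.012, 0.0], [-0.0, 0.0, 0.012, 0.0], [-0.0, 0.0, 0.012, 0.0], [-0.0, 0.0, 0.012, 0.0]]
end [ 0.4491 -0.1471  0.07  ] 19.41
```

Request:
play_rows(steps=[[[-0.0157,-0.0179,0.0025,0.082],[-0.0172,-0.0166,0.0025,0.082],[-0.0185,-0.0151,0.0025,0.082],[-0.0196,-0.0135,0.0025,0.082],[-0.0207,-0.0119,0.0025,0.082]]], gripper=0.045, squeeze=20)

```text
time: 0.57
ee_pos: [0.2291, 0.406, 0.1927]
tcp_rot: [-180.0, 0.0, 136.7]
wrist_force: [0.9, 0.1, -0.1]
opening: 0.045
grasp_force: 0.0
```

Request:
play_rows(steps=[[[-0.0216,-0.0102,0.0025,0.082],[-0.0223,-0.0084,0.0025,0.082],[-0.023,-0.0065,0.0025,0.082],[-0.0234,-0.0046,0.0025,0.082],[-0.0237,-0.0027,0.0025,0.082]]])

```text
time: 0.98
ee_pos: [0.273, 0.2951, 0.1804]
tcp_rot: [-180.0, 0.0, 113.2]
wrist_force: [0.5, 0.5, 0.2]
opening: 0.045
grasp_force: 0.0
```

Request:
play_rows(steps=[[[-0.0238,-0.0007,0.0025,0.082],[-0.0238,0.0013,0.0025,0.082],[-0.0236,0.0032,0.0025,0.082],[-0.0233,0.0051,0.0025,0.082],[-0.0228,0.007,0.0025,0.082]]])

```text
time: 1.4
ee_pos: [0.317, 0.1844, 0.168]
tcp_rot: [180.0, 0.0, 89.7]
wrist_force: [0.9, -0.1, -0.6]
opening: 0.0452
grasp_force: 0.0
```

Request:
play_rows(steps=[[[-0.0221,0.0089,0.0025,0.082],[-0.0214,0.0106,0.0025,0.082],[-0.0204,0.0124,0.0025,0.082],[-0.0193,0.014,0.0025,0.082],[-0.0181,0.0155,0.0025,0.082]]])

```text
time: 1.82
ee_pos: [0.3612, 0.0735, 0.1555]
tcp_rot: [180.0, -0.0, 66.2]
wrist_force: [-0.2, 0.1, 0.6]
opening: 0.0453
grasp_force: 0.0
```

Request:
play_rows(steps=[[[-0.0168,0.0169,0.0025,0.082],[-0.0153,0.0183,0.0025,0.082],[-0.0138,0.0195,0.0025,0.082],[-0.0122,0.0205,0.0025,0.082],[-0.0104,0.0215,0.0025,0.082]]])

```text
time: 2.23
ee_pos: [0.4052, -0.0374, 0.1429]
tcp_rot: [-180.0, 0.0, 42.7]
wrist_force: [0.2, 0.8, 0.7]
opening: 0.0451
grasp_force: 0.0
```

Request:
play_rows(steps=[[[-0.0086,0.0222,0.0025,0.082],[-0.0068,0.0229,0.0025,0.082],[-0.0049,0.0233,0.0026,0.082],[-0.003,0.0237,0.0025,0.082],[-0.001,0.0238,0.0026,0.082]]])

```text
time: 2.65
ee_pos: [0.4493, -0.1482, 0.1302]
tcp_rot: [-180.0, 0.0, 19.2]
wrist_force: [-0.1, -0.3, -0.2]
opening: 0.0448
grasp_force: 0.0
```

Run:
```python
from h import *
c=cam("wrist","pics/w1.png"); o=bot.get_obs(); print(o["time"],o["ee_pos"],o["tcp_rot"],o["q"],o["opening"],o["wrist_force"])
print(c["vfov"],c["xyz"],c["attitude"],proj(c,[*pol(.0785,-160.6),.094]),proj(c,[*C,.076]),proj(c,[*pol(.093,CATCH),.027]))
```

```text
2.7 [ 0.45033111 -0.15085481  0.1292194 ] [1.79945293e+02 3.78667552e-02 1.87544649e+01] [-1.84766801e+01 -6.16445736e+00 -9.43444577e+00  8.67270616e+01
 -6.64684254e-02  1.42768835e+02] 0.04517009168594476 [-4.20328737 -0.83250341 -1.50642848]
71.11555457319345 [ 0.52417693 -0.12201935  0.29908859] [ 1.61551066e+02 -7.40256559e-03 -7.08443951e+01] [258.50600897 205.15723048] [258.0375607  103.98137048] [331.24074011 160.4876054 ]
```

View pics/w1.png

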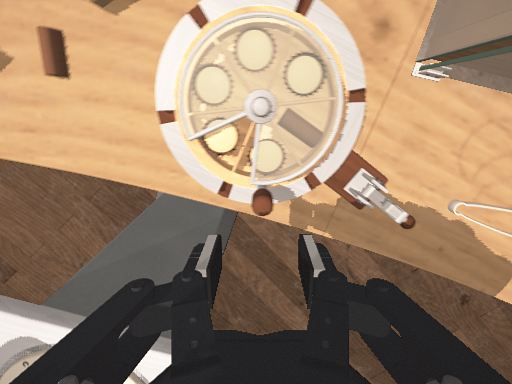

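The wrist view shows the knob at (262,202), the nut at (260,105) and the catch at (375,195). The last joint would run out of range on this side, so I'll flip the hand half a turn.

Request:
play_rows(steps=[[[0,0,0,-0.125],[0,0,0,-0.125],[0,0,0,-0.125],[0,0,0,-0.125],[0,0,0,-0.125]]])

```text
time: 3.12
ee_pos: [0.449, -0.1469, 0.1302]
tcp_rot: [-180.0, 0.0, 55.6]
wrist_force: [-0.0, 0.7, 0.1]
opening: 0.0449
grasp_force: 0.0
```

Request:
play_rows(steps=[[[0,0,0,-0.125],[0,0,0,-0.125],[0,0,0,-0.125],[0,0,0,-0.125],[0,0,0,-0.125]]])

```text
time: 3.53
ee_pos: [0.449, -0.1468, 0.1303]
tcp_rot: [-180.0, -0.0, 91.4]
wrist_force: [0.3, 0.8, 0.0]
opening: 0.0447
grasp_force: 0.0
```

Request:
play_rows(steps=[[[0,0,0,-0.125],[0,0,0,-0.125],[0,0,0,-0.125],[0,0,0,-0.125],[0,0,0,-0.125]]])

```text
time: 3.95
ee_pos: [0.449, -0.1469, 0.1303]
tcp_rot: [-180.0, -0.0, 127.2]
wrist_force: [-0.2, -0.4, 0.1]
opening: 0.0451
grasp_force: 0.0
```

Request:
play_rows(steps=[[[0,0,0,-0.125],[0,0,0,-0.125],[0,0,0,-0.125],[0,0,0,-0.125],[0,0,0,-0.125]]])

```text
time: 4.37
ee_pos: [0.449, -0.1469, 0.1303]
tcp_rot: [180.0, -0.0, 163.0]
wrist_force: [0.1, -0.0, -0.5]
opening: 0.0453
grasp_force: 0.0
```

Request:
play_rows(steps=[[[0,0,0,-0.125],[0,0,0,-0.125],[0,0,0,-0.125],[0,0,0,-0.125],[0,0,0,-0.125]]])

```text
time: 4.78
ee_pos: [0.449, -0.1469, 0.1302]
tcp_rot: [180.0, -0.0, -161.2]
wrist_force: [0.0, 1.1, -0.6]
opening: 0.0451
grasp_force: 0.0
```

Run:
```python
from h import *
bot.camera("wrist");c=cam("wrist","pics/w2.png"); o=bot.get_obs(); print(o["time"],o["ee_pos"],o["tcp_rot"],o["q"],o["wrist_force"])
print(c["xyz"],c["attitude"],proj(c,[*pol(.0785,-160.6),.094]),proj(c,[*C,.076]))
```

```text
4.8833 [ 0.4489791  -0.14686193  0.13027997] [ 1.79986983e+02 -2.03899971e-02 -1.61398383e+02] [-1.81118669e+01 -6.48078597e+00 -9.60575592e+00  8.68991570e+01
 -1.75465504e-03 -3.67134812e+01] [-0.37602616  0.55762757  0.20295899]
[ 0.3707427  -0.17424357  0.29924838] [1.61659404e+02 2.37093810e-03 1.09345850e+02] [259.14395763 209.73501166] [259.2968232  277.41384677]
```

View pics/w2.png

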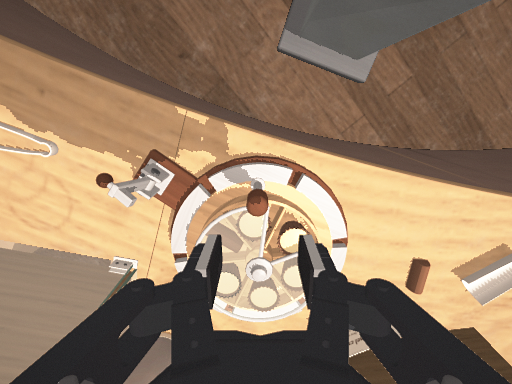

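Request:
play_rows(steps=[[[0,0,0.012,0],[0,0,0.012,0],[0,0,0.012,0],[0,0,0.012,0],[0,0,0.012,0]]])

```text
time: 5.3
ee_pos: [0.4486, -0.1468, 0.0685]
tcp_rot: [180.0, -0.1, -161.6]
wrist_force: [-0.2, 0.9, -0.0]
opening: 0.0452
grasp_force: 0.0
```

Request:
play_rows(steps=[[[0,0,0,0],[0,0,0,0],[0,0,0,0],[0,0,0,0],[0,0,0,0]]], gripper=0.015, squeeze=20)

```text
time: 5.72
ee_pos: [0.4496, -0.1471, 0.0712]
tcp_rot: [-180.0, 0.1, -161.5]
wrist_force: [-0.8, 1.0, -0.6]
opening: 0.0147
grasp_force: 0.0
```

Run:
```python
from h import *
o=bot.get_obs(); print(o["time"],o["ee_pos"],o["tcp_rot"],o["opening"],o["grasp_force"],o["wrist_force"])
p=o["ee_pos"][:2]-C; print(np.hypot(*p),np.degrees(np.arctan2(p[1],p[0])))
```

```text
5.7167 [ 0.44957415 -0.14710702  0.07120785] [-1.79957489e+02  5.76665369e-02 -1.61545777e+02] 0.014735748566569774 0.0 [-0.80096994  1.00003943 -0.63551441]
0.07798984260370212 -160.52067432430454
```

Run:
```python
from h import *
c=cam("wrist"); 
cv2.imwrite("pics/w3.png",cv2.resize(c["img"][120:330,130:390],None,fx=3,fy=2.8)[:600,:800])
print(c["xyz"],c["attitude"],bot.get_obs()["opening"])
```

```text
[ 0.37065119 -0.17318115  0.2400682 ] [1.61584356e+02 5.88942880e-02 1.08443275e+02] 0.015150265503161084
```

View pics/w3.png

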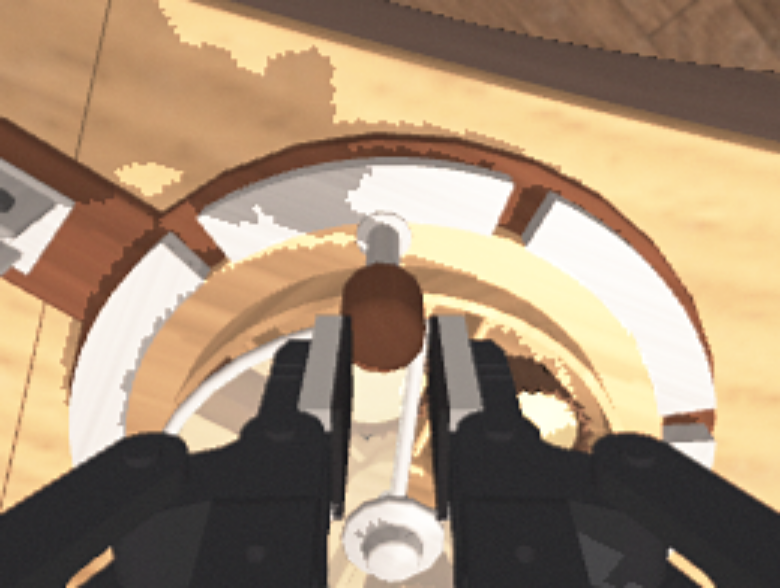

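The crop shows the knob at crop (385,315). It sits level with the pad tips, on the robot's side of them and not between them, although the gripper reads 15 mm open. I'll check this numerically.

Run:
```python
from h import *
c=cam("wrist","pics/w4.png"); o=bot.get_obs();T=np.array(o["ee_pos"])
Rt=R.from_euler("xyz",o["tcp_rot"],degrees=True).as_matrix()
print(T,"TCP",proj(c,T),"hold",proj(c,T-.019*Rt[:,2]))
for y in(-.0075,.0075): print("tip",proj(c,T+Rt@[0,y,0]),proj(c,T+Rt@[.011,y,0]),proj(c,T+Rt@[-.011,y,0]))
for z in(.068,.094): print("knob",z,proj(c,[*pol(.0785,-160.6),z]))
print("nut",proj(c,[*C,.076]))
print([proj(c,[*p,.027]).round() for p in (pol(.0925,-124.6),pol(.0925,175.7))])
hsv=cv2.cvtColor(c["img"],cv2.COLOR_BGR2HSV)
m=((hsv[...,0]<12)&(hsv[...,1]>110)&(hsv[...,2]>50)&(hsv[...,2]<170)).astype(np.uint8)
n,l,s,ce=cv2.connectedComponentsWithStats(m)
for i in range(1,n):
    if s[i,4]>60: print(s[i],ce[i])
```

```text
[ 0.44942792 -0.1470565   0.07098316] TCP [259.62361133 229.19826041] hold [259.61103814 242.65312601]
tip [248.82666284 229.19853017] [248.61851821 214.5777848 ] [249.0272137  243.28586537]
tip [270.42096642 229.19799063] [270.62165846 214.576674  ] [270.22759652 243.28585651]
knob 0.068 [259.63511134 226.81427497]
knob 0.094 [259.59655406 245.33476928]
nut [261.32666285 324.1318145 ]
[array([196., 211.]), array([304., 198.])]
[ 112  162  255   87 3555] [205.94008439 194.3535865 ]
[ 43 199  24  19 327] [ 53.37920489 207.13149847]
[244 214  28  39 839] [257.58998808 232.95709178]
[299 248  22  16 129] [308.46511628 255.        ]
[351 266  17   8  63] [360.20634921 269.20634921]
[437 287  31  42 741] [450.71120108 305.19568151]
```

Run:
```python
from h import *
c=cam("scene"); o=bot.get_obs();T=np.array(o["ee_pos"])
u0,v0=225,150
print("tcp",(proj(c,T)-[u0,v0])*7,"knob top",(proj(c,[*pol(.0785,-160.6),.094])-[u0,v0])*7,"nut",(proj(c,[*C,.076])-[u0,v0])*7)
cv2.imwrite("pics/s2.png",cv2.resize(c["img"][v0:v0+85,u0:u0+110],None,fx=7,fy=7,interpolation=cv2.INTER_CUBIC))
```

```text
tcp [268.14936454 476.33039207] knob top [268.21412391 438.18130758] nut [342.93157964 393.53389383]
```

View pics/s2.png

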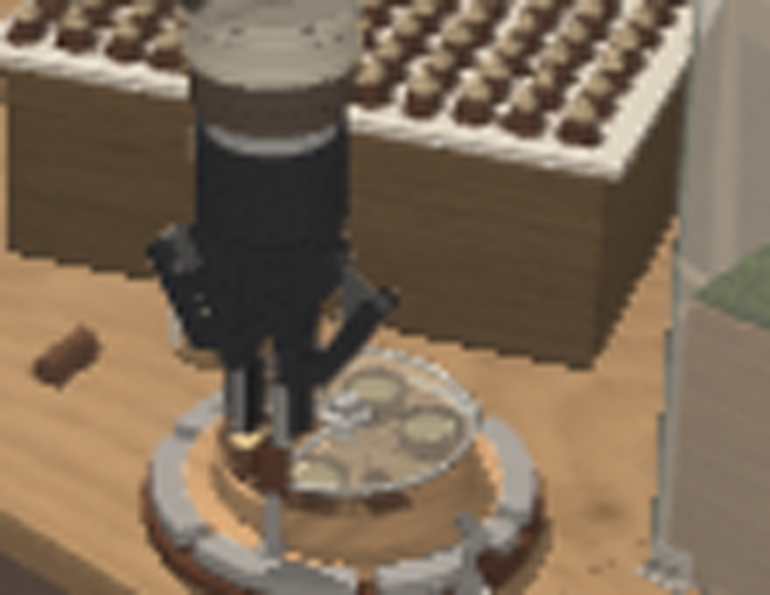

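The scene crop shows the finger tips ending at the knob's top, crop (240–280,440), with the whole knob below them. The hand is about 22 mm too high, so I'll open, lower it and close again.

Request:
play_rows(steps=[[[0,0,0,0],[0,0,0,0],[0,0,0.006,0],[0,0,0.007,0],[0,0,0.007,0]]], gripper=0.04)

```text
time: 6.28
ee_pos: [0.449, -0.1469, 0.0496]
tcp_rot: [180.0, -0.0, -161.5]
wrist_force: [-0.6, -0.6, 0.0]
opening: 0.04
grasp_force: 0.0
```

Request:
play_rows(steps=[[[0,0,0,0],[0,0,0,0],[0,0,0,0],[0,0,0,0],[0,0,0,0]]], gripper=0.012)

```text
time: 6.7
ee_pos: [0.4485, -0.1469, 0.0497]
tcp_rot: [180.0, -0.1, -161.5]
wrist_force: [-0.9, -1.7, -10.6]
opening: 0.0174
grasp_force: 21.0
```

The knob is gripped. Next I'll turn the wheel clockwise by about 92°.

Request:
play_rows(steps=[[[0,0,0,-0.016],[-0.0003,0.0066,0,0.0845],[-0.0003,0.0066,0,0.0845],[-0.0003,0.0066,0,0.0845],[-0.0003,0.0066,0,0.0845]]])

```text
time: 7.12
ee_pos: [0.4444, -0.1209, 0.0498]
tcp_rot: [-180.0, -0.1, 179.8]
wrist_force: [1.7, -2.8, -14.7]
opening: 0.0176
grasp_force: 20.7
```

Run:
```python
from h import *
o=bot.get_obs(); print(o["time"],o["ee_pos"],o["tcp_rot"],o["opening"],o["grasp_force"],o["wrist_force"],o["q"][5])
p=o["ee_pos"][:2]-C; print(np.hypot(*p),np.degrees(np.arctan2(p[1],p[0])))
```

```text
7.1167 [ 0.44435691 -0.12091167  0.04976361] [-1.79988871e+02 -5.61584396e-02  1.79796209e+02] 0.017581260275619025 20.700787265086547 [  1.71394385  -2.78115388 -14.74345059] -15.001068730988296
0.0787433171659649 179.86296368405706
```

Request:
play_rows(steps=[[[-0.0003,0.0066,0,0.0845],[-0.0003,0.0066,0,0.0845],[-0.0003,0.0066,0,0.0845],[-0.0003,0.0066,0,0.0845],[-0.0003,0.0066,0,0.0845]]])

```text
time: 7.53
ee_pos: [0.4515, -0.0889, 0.0498]
tcp_rot: [-180.0, -0.0, 155.6]
wrist_force: [2.3, -3.9, -15.3]
opening: 0.0177
grasp_force: 20.7
```

Request:
play_rows(steps=[[[-0.0003,0.0066,0,0.0845],[-0.0003,0.0066,0,0.0845],[-0.0003,0.0066,0,0.0845],[-0.0003,0.0066,0,0.0845],[-0.0003,0.0066,0,0.0845]]])

```text
time: 7.95
ee_pos: [0.471, -0.0625, 0.0497]
tcp_rot: [-179.9, -0.0, 131.4]
wrist_force: [1.7, -4.0, -13.7]
opening: 0.0175
grasp_force: 20.8
```

Request:
play_rows(steps=[[[-0.0003,0.0066,0,0.0845],[-0.0003,0.0066,0,0.0845],[-0.0003,0.0066,0,0.0845],[-0.0003,0.0066,0,0.0845],[-0.0003,0.0066,0,0.0845]]])

```text
time: 8.37
ee_pos: [0.4995, -0.0464, 0.0497]
tcp_rot: [-179.9, -0.0, 107.2]
wrist_force: [0.6, -2.3, -11.3]
opening: 0.0179
grasp_force: 20.9
```

Run:
```python
from h import *
bot.camera("wrist");o=bot.get_obs(); print(o["time"],o["ee_pos"],o["tcp_rot"],o["opening"],o["grasp_force"],o["wrist_force"],o["q"][5])
p=o["ee_pos"][:2]-C; print(np.hypot(*p),np.degrees(np.arctan2(p[1],p[0])))
```

```text
8.4167 [ 0.50050003 -0.04610219  0.04970869] [-1.79959665e+02 -2.31571432e-02  1.06872924e+02] 0.017732375342589528 20.892945332452655 [  1.94687731  -0.69018888 -13.24071427] 67.86041130709111
0.07832898815593968 106.76974556968239
```

Run:
```python
from h import *
o=bot.get_obs(); s=[*o["ee_pos"],o["tcp_rot"][2]]
plan([(s[0],s[1],s[2],s[3],2),(s[0],s[1],.11,s[3],3),(*pol(.2,-107.3),.11,72.7,10),(*pol(.2,-107.3),.05,72.7,3)],s)
```

```text
[[0.0, 0.0, 0.0, 0.0], [0.0, 0.0, 0.0, 0.0], [0.0, 0.0, -0.0201, 0.0], [0.0, 0.0, -0.0201, 0.0], [0.0, 0.0, -0.0201, 0.0]]
[[-0.0244, -0.0112, 0.0, 0.06], [-0.025, -0.0098, 0.0, 0.06], [-0.0256, -0.0083, 0.0, 0.06], [-0.026, -0.0067, 0.0, 0.059], [-0.0263, -0.0052, 0.0, 0.06]]
[[-0.0266, -0.0036, 0.0, 0.059], [-0.0268, -0.002, 0.0, 0.06], [-0.0268, -0.0003, 0.0, 0.059], [-0.0268, 0.0012, 0.0, 0.06], [-0.0267, 0.0028, 0.0, 0.059]]
[[-0.0, 0.0, 0.02, 0.0], [-0.0, 0.0, 0.02, 0.0], [-0.0, 0.0, 0.02, 0.0]]
end [ 0.4636 -0.312   0.05  ] 72.72
```

Request:
play_rows(steps=[[[0,0,0,0],[0,0,0,0],[0,0,-0.02,0],[0,0,-0.02,0],[0,0,-0.02,0]]], gripper=0.04)

```text
time: 8.83
ee_pos: [0.4999, -0.0466, 0.1124]
tcp_rot: [179.9, 0.0, 107.6]
wrist_force: [1.0, -0.6, -0.3]
opening: 0.0399
grasp_force: 0.0
```

Request:
play_rows(steps=[[[-0.0244,-0.0112,0,0.06],[-0.025,-0.0098,0,0.06],[-0.0256,-0.0083,0,0.06],[-0.026,-0.0067,0,0.059],[-0.0263,-0.0052,0,0.06]]], gripper=0.0)

```text
time: 9.25
ee_pos: [0.4826, -0.1811, 0.112]
tcp_rot: [179.8, 0.0, 90.3]
wrist_force: [0.6, -0.8, -0.3]
opening: -0.0002
grasp_force: 0.0
```

Request:
play_rows(steps=[[[-0.0266,-0.0036,0,0.059],[-0.0268,-0.002,0,0.06],[-0.0268,-0.0003,0,0.059],[-0.0268,0.0012,0,0.06],[-0.0267,0.0028,0,0.059]]])

```text
time: 9.67
ee_pos: [0.4653, -0.3144, 0.112]
tcp_rot: [179.8, 0.0, 73.2]
wrist_force: [-0.0, -0.5, -0.8]
opening: 0.0002
grasp_force: 0.0
```

Request:
play_rows(steps=[[[0,0,0,0],[0,0,0,0],[0,0,0,0],[0,0,0,0],[0,0,0,0]]])

```text
time: 10.08
ee_pos: [0.4657, -0.312, 0.111]
tcp_rot: [180.0, 0.0, 73.4]
wrist_force: [0.6, 0.1, -0.3]
opening: 0.0
grasp_force: 0.0
```

Run:
```python
from h import *
c=cam("wrist","pics/w5.png");o=bot.get_obs(); print(o["time"],o["ee_pos"],o["tcp_rot"],o["opening"],o["wrist_force"],o["q"][5])
print("ball",proj(c,[*pol(.1632,-107.3),.079]),"nut",proj(c,[*C,.076]),"tooth spot",proj(c,[*pol(.093,-107.3),.027]),"tcp",proj(c,o["ee_pos"]))
for a in(-96.6,-156.6,-36.6,143.4): print(a,proj(c,[*pol(.0925,a),.027]))
```

```text
10.1333 [ 0.46563545 -0.31202873  0.11090055] [1.79966590e+02 4.83850258e-03 7.33483497e+01] -0.0003294290609859605 [ 0.79674875  0.42965138 -0.53429544] 72.82216005959029
ball [259.76347297 164.03423812] nut [ 263.00207413 -113.51157206] tooth spot [260.6501717   71.10314603] tcp [261.965453   225.39473483]
-96.6 [280.6434693   68.67596848]
-156.6 [175.94394416  26.69090155]
-36.6 [372.10755223 -13.76350589]
143.4 [ 140.84823072 -118.90840936]
```

View pics/w5.png

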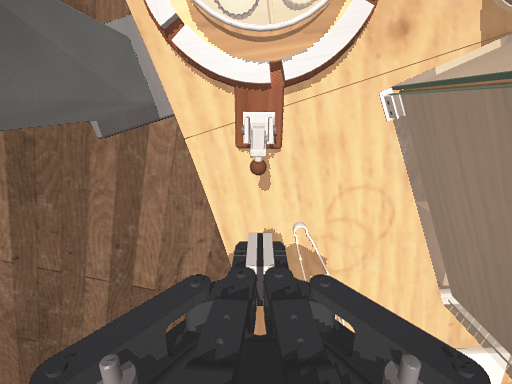

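The wrist view shows the ball at (258,166) in line with the hinge, the next notch at (277,70), about 9° short of the tooth's line, and the shut finger tips at (262,235). The wheel position is good, so I'll tip the catch now.

Request:
play_rows(steps=[[[0,-0.002,0.02,0],[0,0,0.02,0],[0,0,0.02,0],[0,0,0,0],[0.004,0,0,0]]])

```text
time: 10.55
ee_pos: [0.4641, -0.3078, 0.0501]
tcp_rot: [-179.9, -0.0, 73.3]
wrist_force: [0.7, -1.0, 0.1]
opening: -0.0001
grasp_force: 0.0
```

Request:
play_rows(steps=[[[0.004,0,0,0],[0.004,0,0,0],[0.004,0,0,0],[0.004,0,0,0],[0.003,0,0,0]]])

```text
time: 10.97
ee_pos: [0.4705, -0.2898, 0.0512]
tcp_rot: [179.9, 0.0, 73.3]
wrist_force: [-0.1, -0.4, 0.1]
opening: 0.0007
grasp_force: 0.2
```

Request:
play_rows(steps=[[[0.004,0,0,0],[0.004,0,0,0],[0.004,0,0,0],[0.004,0,0,0],[0.003,0,0,0]]])

```text
time: 11.38
ee_pos: [0.4756, -0.2714, 0.0504]
tcp_rot: [-180.0, -0.0, 73.2]
wrist_force: [0.8, -0.1, -0.3]
opening: 0.0001
grasp_force: 0.0
```

Run:
```python
from h import *
c=cam("wrist","pics/w6.png");o=bot.get_obs(); print(o["time"],o["ee_pos"],o["wrist_force"])
for n,p in [("up",(.1632,.079)),("25in",(.132,.084)),("down",(.0964,.058))]: print(n,proj(c,[*pol(p[0],-107.3),p[1]]))
hsv=cv2.cvtColor(c["img"],cv2.COLOR_BGR2HSV)
m=((hsv[...,0]<12)&(hsv[...,1]>110)&(hsv[...,2]>30)&(hsv[...,2]<170)).astype(np.uint8)
n,l,s,ce=cv2.connectedComponentsWithStats(m)
for i in range(1,n):
    if s[i,4]>60: print(s[i],ce[i])
```

```text
11.4333 [ 0.47571149 -0.27117331  0.05042094] [0.38836702 0.01167128 0.80580326]
up [263.25313218 254.5155104 ]
25in [264.15260462 209.0558647 ]
down [264.35819687 136.76856956]
[386  24  29  23 357] [399.23809524  34.52661064]
[ 138   62  226  149 3485] [250.54175036 146.2938307 ]
[251 215  22  22 393] [261.42748092 225.30534351]
```

The ball is now at (261,225) and is tipping as planned. I'll push on a little.

Request:
play_rows(steps=[[[0.004,0,0,0],[0.004,0,0,0],[0.003,0,0,0],[0,0,0,0],[0,0,0,0]]])

```text
time: 11.85
ee_pos: [0.4788, -0.2613, 0.0505]
tcp_rot: [180.0, 0.0, 73.3]
wrist_force: [-1.3, -0.2, -0.6]
opening: 0.0004
grasp_force: 0.0
```

```bash
cat >> h.py <<'E'
def blobs(c,amin=60):
    hsv=cv2.cvtColor(c["img"],cv2.COLOR_BGR2HSV)
    m=((hsv[...,0]<12)&(hsv[...,1]>110)&(hsv[...,2]>30)&(hsv[...,2]<170)).astype(np.uint8)
    n,l,s,ce=cv2.connectedComponentsWithStats(m)
    for i in range(1,n):
        if s[i,4]>amin: print(s[i],ce[i].round(1))
E
python3 - <<'E'
from h import *
c=cam("wrist","pics/w7.png");o=bot.get_obs(); print(o["time"],o["ee_pos"],o["wrist_force"])
for n,p in [("up",(.1632,.079)),("25in",(.132,.084)),("down",(.0964,.058))]: print(n,proj(c,[*pol(p[0],-107.3),p[1]]))
blobs(c)
E
```

```text
11.9 [ 0.47871714 -0.26142866  0.05049406] [0.40278801 0.30207917 0.01634307]
up [263.04598063 269.73773106]
25in [263.91667601 226.82705516]
down [264.14013985 154.59848075]
[152   0  43  13 354] [171.1   5.1]
[383  43  29  23 350] [396.3  53. ]
[141  80  29  27 370] [156.   92.8]
[ 161  114  142  109 2538] [261.4 170.1]
```

Run:
```python
from h import *
a=cv2.imread("pics/w7.png")[40:260,130:400]
c=cam("scene"); b=c["img"][185:255,245:325]
a=cv2.resize(a,(490,400));b=cv2.resize(b,(300,263),interpolation=cv2.INTER_CUBIC)
o=np.zeros((400,790,3),np.uint8);o[:,:490]=a;o[:263,490:]=b;cv2.imwrite("pics/comp1.png",o)
```

```text
(no output)
```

View pics/comp1.png

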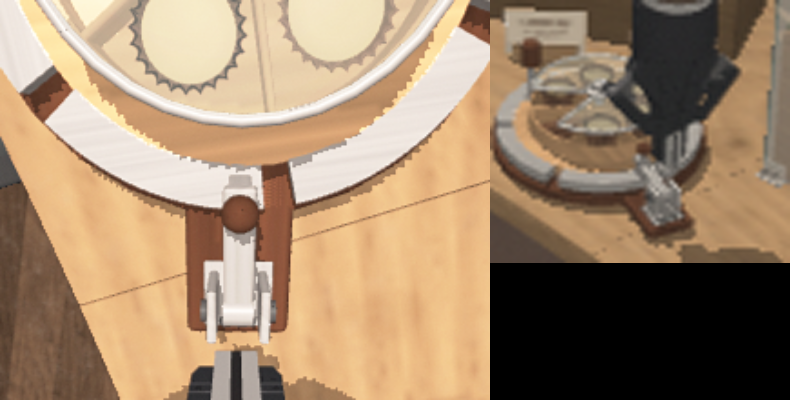

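The catch is down, with the ball at crop (240,213). Its tooth rests on the flange left of the notch, which is at crop (277,185), about 16 mm of rim still to go. Now I'll go back to the knob.

Run:
```python
from h import *
o=bot.get_obs(); s=[*o["ee_pos"],o["tcp_rot"][2]]; print(s)
k=pol(.0785,106.8)
plan([(s[0],s[1],.11,s[3],4),(*k,.11,106.9,11),(*k,.05,106.9,5)],s)
c=cam("scene")
for z,r in((.058,.0964),(.049,.093)): print(proj(c,[*pol(r,-107.3),z]))
blobs({"img":c["img"][190:260,240:320]},5)
```

```text
[np.float64(0.47871742755328733), np.float64(-0.26149938397808203), np.float64(0.05049500880058569), np.float64(73.23962995598266)]
[[0.0, 0.0, -0.0149, 0.0], [0.0, 0.0, -0.0149, 0.0], [0.0, 0.0, -0.0149, 0.0], [0.0, 0.0, -0.0148, 0.0], [0.0193, -0.0038, -0.0, -0.053]]
[[0.0195, -0.0027, -0.0, -0.053], [0.0196, -0.0017, -0.0, -0.053], [0.0197, -0.0007, -0.0, -0.054], [0.0197, 0.0004, -0.0, -0.053], [0.0196, 0.0015, -0.0, -0.054]]
[[0.0195, 0.0025, -0.0, -0.053], [0.0194, 0.0036, -0.0, -0.054], [0.0192, 0.0046, -0.0, -0.053], [0.0189, 0.0056, -0.0, -0.054], [0.0186, 0.0066, -0.0, -0.053]]
[[-0.0, -0.0, 0.012, -0.0], [-0.0, -0.0, 0.012, -0.0], [-0.0, -0.0, 0.012, -0.0], [-0.0, -0.0, 0.012, -0.0], [-0.0, -0.0, 0.012, -0.0]]
end [ 0.5004 -0.0459  0.05  ] 106.87
[285.63779971 224.58450082]
[285.1240901  226.17536548]
[14  6  4  7 26] [15.5  8.9]
[  6  33  52  25 164] [32.6 47.6]
[44 33  4  3  8] [45.5 34. ]
[54 34  8 10 18] [57.6 39.7]
```

Request:
play_rows(steps=[[[0,0,-0.015,0],[0,0,-0.015,0],[0,0,-0.015,0],[0,0,-0.0145,0],[0.0193,-0.0038,0,-0.053]]], gripper=0.034)

```text
time: 12.42
ee_pos: [0.4816, -0.2443, 0.1129]
tcp_rot: [179.8, 0.1, 76.1]
wrist_force: [0.6, 0.1, 0.2]
opening: 0.0341
grasp_force: 0.0
```

Request:
play_rows(steps=[[[0.0195,-0.0027,0,-0.053],[0.0196,-0.0017,0,-0.053],[0.0197,-0.0007,0,-0.054],[0.0197,0.0004,0,-0.053],[0.0196,0.0015,0,-0.054]]])

```text
time: 12.83
ee_pos: [0.4905, -0.1432, 0.1101]
tcp_rot: [180.0, 0.0, 91.7]
wrist_force: [-0.1, 0.2, 0.6]
opening: 0.034
grasp_force: 0.0
```

Request:
play_rows(steps=[[[0.0195,0.0025,0,-0.053],[0.0194,0.0036,0,-0.054],[0.0192,0.0046,0,-0.053],[0.0189,0.0056,0,-0.054],[0.0186,0.0066,0,-0.053]]])

```text
time: 13.25
ee_pos: [0.5004, -0.0451, 0.1101]
tcp_rot: [180.0, 0.0, 107.0]
wrist_force: [0.2, 0.3, 0.2]
opening: 0.034
grasp_force: 0.0
```

Run:
```python
from h import *
bot.camera("top");bot.camera("top");c=cam("wrist","pics/w8.png");o=bot.get_obs(); print(o["time"],o["ee_pos"],o["tcp_rot"],o["opening"])
p=o["ee_pos"][:2]-C; print(np.hypot(*p),np.degrees(np.arctan2(p[1],p[0])))
print(proj(c,[*pol(.0785,106.8),.094]),proj(c,o["ee_pos"])); blobs(c)
```

```text
13.4 [ 0.50051109 -0.04508414  0.11002013] [1.79996790e+02 5.54779793e-03 1.06956815e+02] 0.034021340845979874
0.07930113348660874 106.5498698972025
[261.21571985 219.68030197] [261.84441864 228.12110103]
[281  42  48  24 716] [303.9  55.2]
[ 165  162  187   83 1466] [257.5 184.3]
[247 199  24  31 580] [258.6 214.1]
[201 230  17  16 137] [209.6 237.5]
[231 241  10  24 125] [234.8 254.3]
[337 250  16   9  67] [345.5 253.5]
```

Request:
play_rows(steps=[[[0,0,0.012,0],[0,0,0.012,0],[0,0,0.012,0],[0,0,0.012,0],[0,0,0.012,0]]])

```text
time: 13.82
ee_pos: [0.4998, -0.0463, 0.048]
tcp_rot: [-179.9, -0.0, 106.8]
wrist_force: [0.0, -0.3, 0.5]
opening: 0.0339
grasp_force: 0.0
```

Request:
play_rows(steps=[[[0,0,0,0],[0,0,0,0],[0,0,0,0],[0,0,0,0],[0,0,0,0]]], gripper=0.021)

```text
time: 14.23
ee_pos: [0.5009, -0.0459, 0.0507]
tcp_rot: [179.9, 0.0, 106.9]
wrist_force: [0.5, 0.0, 0.6]
opening: 0.0209
grasp_force: 0.0
```

```bash
cat > watch.py <<'E'
from h import *
import sys,os
o=bot.get_obs(); p=o["ee_pos"][:2]-C
a=np.arctan2(p[1],p[0]); F=np.array(o["wrist_force"])
print("t",round(o["time"],2),"ang",np.degrees(a).round(2),"r",np.hypot(*p).round(4),"yaw",o["tcp_rot"][2].round(1),"Ftan(cw+)",(F[0]*np.sin(a)-F[1]*np.cos(a)).round(2),"F",F.round(1))
for n,(u,v) in {"scene":(285,224),"top":(0,0)}.items():
    c=cam(n)
    if n=="top": u,v=proj(c,[*pol(.096,-107.3),.055]).astype(int)
    w=c["img"][v-9:v+10,u-9:u+10].astype(np.float32).mean(2)
    if not os.path.exists(n+"_ref.npy"): np.save(n+"_ref.npy",w)
    r=np.load(n+"_ref.npy")
    d=np.abs(w-r); m=255-w; 
    t=cv2.matchTemplate(w,r[4:-4,4:-4].copy(),cv2.TM_CCOEFF_NORMED); mx=cv2.minMaxLoc(t)
    print(n,"diff",d.mean().round(2),"match",round(mx[1],3),np.subtract(mx[3],4))
    h=cv2.cvtColor(c["img"],cv2.COLOR_BGR2HSV)[v-9:v+10,u-9:u+10]
    k=(h[...,0]<14)&(h[...,1]>110)&(h[...,2]<110); ys,xs=np.nonzero(k); 
    if len(xs): print("   dark",len(xs),xs.mean().round(2),ys.mean().round(2))
E
python3 watch.py;python3 watch.py
```

```text
t 14.23 ang 106.45 r 0.0784 yaw 106.9 Ftan(cw+) 0.5 F [0.5 0.  0.6]
scene diff 0.0 match 1.0 [0 0]
   dark 11 10.27 9.91
top diff 0.0 match 1.0 [0 0]
   dark 76 10.95 11.03
t 14.33 ang 106.53 r 0.0785 yaw 106.9 Ftan(cw+) 0.22 F [ 0.3 -0.3 -0.3]
scene diff 0.52 match 0.999 [0 0]
   dark 11 10.27 9.91
top diff 1.14 match 0.999 [0 0]
   dark 76 11.01 11.08
```

Request:
play_rows(steps=[[[0,0.0014,0,0.0178],[0,0.0014,0,0.0178],[0,0.0014,0,0.0178],[0,0.0014,0,0.0178],[0,0.0014,0,0.0178]]])

```text
time: 14.85
ee_pos: [0.5073, -0.044, 0.05]
tcp_rot: [-180.0, 0.0, 101.7]
wrist_force: [-1.9, -1.7, 1.9]
opening: 0.0212
grasp_force: 0.9
```

```bash
python3 watch.py
```

```text
t 14.85 ang 101.62 r 0.0787 yaw 101.7 Ftan(cw+) -2.23 F [-1.9 -1.7  1.9]
scene diff 4.17 match 0.944 [0 0]
   dark 11 10.27 9.91
top diff 5.85 match 0.774 [0 0]
   dark 70 11.2 11.66
```

Request:
play_rows(steps=[[[0,0.0005,0,0.0064],[0,0.0005,0,0.0064],[0,0.0005,0,0.0064],[0,0.0005,0,0.0064],[0,0.0005,0,0.0064]]])

```text
time: 15.37
ee_pos: [0.5096, -0.0436, 0.0499]
tcp_rot: [-180.0, -0.0, 99.9]
wrist_force: [-2.4, -0.5, 0.4]
opening: 0.0209
grasp_force: 0.9
```

```bash
python3 watch.py
```

```text
t 15.37 ang 99.87 r 0.0787 yaw 99.9 Ftan(cw+) -2.4 F [-2.4 -0.5  0.4]
scene diff 5.2 match 0.93 [0 0]
   dark 11 10.27 9.73
top diff 6.55 match 0.709 [0 0]
   dark 65 11.48 11.95
```

Request:
play_rows(steps=[[[0,0.0004,0,0.0051],[0,0.0004,0,0.0051],[0,0.0003,0,0.0038],[0,0.0003,0,0.0038],[0,0.0003,0,0.0038]]])

```text
time: 15.88
ee_pos: [0.5113, -0.0433, 0.0499]
tcp_rot: [-180.0, -0.0, 98.7]
wrist_force: [-1.7, -1.1, 1.0]
opening: 0.0209
grasp_force: 0.9
```

```bash
python3 watch.py
```

```text
t 15.88 ang 98.61 r 0.0787 yaw 98.7 Ftan(cw+) -1.82 F [-1.7 -1.1  1. ]
scene diff 6.03 match 0.911 [0 0]
   dark 11 10.0 9.73
top diff 7.05 match 0.679 [0 0]
   dark 64 11.69 12.02
```

Request:
play_rows(steps=[[[0,0.0003,0,0.0038],[0,0.0003,0,0.0038],[0,0.0003,0,0.0038],[0,0.0002,0,0.0025],[0,0,0,0]]])

```text
time: 16.4
ee_pos: [0.5126, -0.043, 0.05]
tcp_rot: [180.0, -0.0, 97.9]
wrist_force: [0.0, -0.3, -0.6]
opening: 0.0208
grasp_force: 0.2
```

```bash
python3 watch.py
```

```text
t 16.4 ang 97.65 r 0.0788 yaw 97.9 Ftan(cw+) -0.01 F [ 0.  -0.3 -0.6]
scene diff 8.39 match 0.743 [-1  1]
   dark 11 9.73 11.36
top diff 9.87 match 0.608 [-1  0]
   dark 63 11.54 11.86
```

In the scene view the ball dropped about 1.6 px, the shift predicted for the tooth going home, and the force fell to zero. I'll let go and rise clear.

Request:
play_rows(steps=[[[0,0,0,0],[0,0,0,0],[0,0,-0.02,0],[0,0,-0.03,0],[0,0,-0.03,0]]], gripper=0.036)

```text
time: 16.92
ee_pos: [0.5118, -0.043, 0.1303]
tcp_rot: [-179.9, -0.0, 97.9]
wrist_force: [0.9, 0.2, 1.2]
opening: 0.036
grasp_force: 0.0
```

Request:
play_rows(steps=[[[-0.03,0,-0.005,0],[-0.03,0,-0.005,0],[-0.03,0,0,0],[-0.03,0,0,0],[-0.03,0,0,0]]])

```text
time: 17.33
ee_pos: [0.5333, -0.1931, 0.1403]
tcp_rot: [180.0, 0.0, 97.9]
wrist_force: [0.3, 0.6, -0.8]
opening: 0.0359
grasp_force: 0.0
```

Request:
play_rows(steps=[[[-0.02,0,0,0],[0,0,0,0],[0,0,0,0],[0,0,0,0],[0,0,0,0]]])

```text
time: 17.75
ee_pos: [0.5358, -0.2106, 0.1401]
tcp_rot: [180.0, -0.0, 98.0]
wrist_force: [0.5, 0.2, -0.6]
opening: 0.0358
grasp_force: 0.0
```

Run:
```python
from h import *
bot.camera("top");o=bot.get_obs(); print(o["time"],o["ee_pos"],o["wrist_force"])
c=cam("wrist","pics/w9.png");t=cam("scene")
a=c["img"];a=a[:384,:]
b=cv2.resize(t["img"][185:255,245:325],(270,236),interpolation=cv2.INTER_CUBIC)
im=np.zeros((384,785,3),np.uint8);im[:,:512]=a;im[:236,515:]=b;cv2.imwrite("pics/comp2.png",im)
print("tooth",proj(c,[*pol(.093,-107.3),.027]),"ball home",proj(c,[*pol(.093,-107.3),.049]),"ball on flange",proj(c,[*pol(.0964,-107.3),.058]),"open",proj(c,[*pol(.0435,162.7),.043]),"nut",proj(c,[*C,.076]))
```

```text
17.8 [ 0.5358478  -0.21049243  0.1402259 ] [ 0.73912202 -0.61073512  0.23916408]
tooth [224.60543052 175.76493277] ball home [221.89537035 181.36838232] ball on flange [219.32358415 186.93085863] open [218.14552529  70.67740055] nut [261.7111289   90.97348304]
```

View pics/comp2.png

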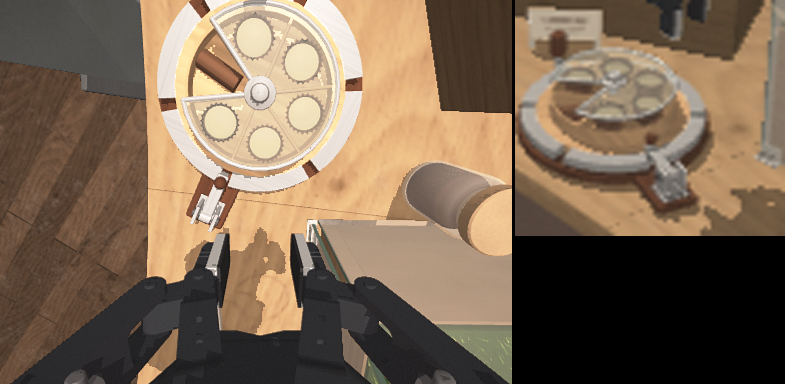

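The log is in the opening at (218,71), where (218,71) was predicted. The ball is at (221,182), against a predicted home position of (222,181). The hand is clear, so I'll hand the job in.

```bash
python3 -c "
from h import *
print(bot.job_done())"
```

```text
the job is handed in; nothing more can be done
None
```

I turned the carousel until the chocolate log showed in the opening, and the drop catch fell home in its notch. I handed the job in at about 18 s with the hand clear; no verdict came back, but the last pictures match the expected log and catch positions to about a pixel.

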